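# Flag the bin that has run out

### The job

One of the three red bins has run out of transformers: only its flat cardboard packing pad is left in it. Lift the round flag up off the rail where it hangs and hang it over the front lip of that bin (the low wall towards the robot), its clip astride the lip, fully down and upright. Leave the square flag hanging and the contents of the bins where they are.

Things in the scene. Friction and masses are not known exactly. Their poses are not given: they have to be found in the camera images.
- flag_round: Round flag: upright 8 mm aluminium disc, 76 mm across on a black U clip open below. Disc centre 46 mm, top 84 mm above the origin. Clip 50 long (y), 22 thick (x), 10 mm high; slot 12 mm wide, legs 36 mm down, feet splayed to 22 mm inside, 29 outside. Origin: middle of the slot's roof, resting on the wall it straddles; x normal to the plate (either way alike), z up. May lean 0.17 rad. 110 to 180 g
- flag_square: Square flag: upright 8 mm aluminium plate, 72 x 72 mm on a black U clip open below. Plate centre 45 mm, top 81 mm above the origin. Clip 50 long (y), 22 thick (x), 10 mm high; slot 12 mm wide, legs 36 mm down, feet splayed to 22 mm inside, 29 outside. Origin: middle of the slot's roof, resting on the wall it straddles; x normal to the plate (either way alike), z up. May lean 0.17 rad. 110 to 180 g
- rail: fixed steel flag rail: an upright flat strip 6 mm thick (x), 290 mm long (y), top edge 110 mm above the table, between two dark 16 mm square posts 122 mm high. The two flags hang astride the strip, 120 to 140 mm apart, in either order. Origin: on the table under the strip's middle; y along the strip, z up
- bin_a: one of three identical fixed red scoop bins in a row; contents vary. 150 x 150 mm, walls and floor 6 mm, back wall (+x) 100 mm high, front lip (-x, towards the robot) 60 mm high; sides 60 mm high near the lip, rising to 100 mm from 25 to 65 mm behind the front. Origin: centre of underside, 3 mm above the table; x from front to back, z up
- bin_b: one of three identical fixed red scoop bins in a row; contents vary. 150 x 150 mm, walls and floor 6 mm, back wall (+x) 100 mm high, front lip (-x, towards the robot) 60 mm high; sides 60 mm high near the lip, rising to 100 mm from 25 to 65 mm behind the front. Origin: centre of underside, 3 mm above the table; x from front to back, z up
- bin_c: one of three identical fixed red scoop bins in a row; contents vary. 150 x 150 mm, walls and floor 6 mm, back wall (+x) 100 mm high, front lip (-x, towards the robot) 60 mm high; sides 60 mm high near the lip, rising to 100 mm from 25 to 65 mm behind the front. Origin: centre of underside, 3 mm above the table; x from front to back, z up
- bin_a_lip (a point): middle of the top edge of the front lip of bin_a (a 6 mm thick wall, 150 mm long along y), 63 mm above the table; x is the lip's normal, pointing into the bin, y along the lip, z up
- bin_b_lip (a point): middle of the top edge of the front lip of bin_b (a 6 mm thick wall, 150 mm long along y), 63 mm above the table; x is the lip's normal, pointing into the bin, y along the lip, z up
- bin_c_lip (a point): middle of the top edge of the front lip of bin_c (a 6 mm thick wall, 150 mm long along y), 63 mm above the table; x is the lip's normal, pointing into the bin, y along the lip, z up
- transformer_large: grey block transformer with amber sides on a steel foot plate 90 by 76 mm, 60 mm high, 0.9 kg; lies in one of the bins. Origin: centre of its underside
- transformer_small: the same kind, smaller: foot plate 74 by 62 mm, 46 mm high, 0.5 kg; lies in another of the bins. Origin: centre of its underside
- pad: flat brown cardboard packing pad, 85 by 65 by 8 mm, 60 g, on the floor of the bin that has run out, within 15 mm of the bin's centre. Origin: centre of its underside
Mind the look-alikes: they are no part of the job. Leave any pink or yellow look-alike of the flag_round alone.

How it is judged:
By the outcome, as a careful person would: the job done as asked, in the order asked, and still so for the second after the job is handed in, with the robot touching nothing.
It also fails if it takes over 34 s, if anything falls off the work surface, if the arm or the gripper's body presses on something with over 40 N, if the wrist force passes 120 N, or if a joint passes its speed limit or range.

### The arm

A 6-joint arm with a two-finger parallel gripper is mounted at the origin on the work surface. World frame = base frame: x ahead of the robot, y to its left, z up, the work surface at z = 0. Lengths are in mm, angles in degrees, forces in N, time in s.
With the tool pointing down it reaches from about 425 to 950 mm from the base axis. Payload 14.7 kg.
Tool frame: the origin (TCP) lies on the centre line of the jaws, within the pads' length; the fingertips stand 8 mm ahead of it and the grasp point (between the pads) lies 11 mm behind it; y points along the fingers, x is the direction in which the jaws open and shut, and the axes are right-handed (so a half turn about y gives the same grasp; the last joint's range is limited). The gripper opens to 85 mm and grips with 20 to 120 N. Pads are 22 mm wide; open, the fingers measure 114 mm over their backs; the gripper's body (76 mm by 85 mm) begins 54 mm behind the grasp point. The pads swing forward as they close: fully open they stand 13 mm farther back than shut.
Start: joints at [64.137, 27.513, 91.461, -0, 61.026, -2.67], TCP at [255.969, 597.472, 239.297] pointing down, gripper open.
Joint ranges: [-157.49, 157.49], [-46.99, 117.5], [13.45, 153.17], [-89.5, 269.5], [5.16, 153.95], [-167.48, 167.48]. Speed limits (degrees/s): [108.29, 108.29, 136.94, 172.46, 172.46, 172.46].

### API

Orientations are given as [roll, pitch, yaw] about the fixed x, y, z axes, in that order (R = Rz(yaw) Ry(pitch) Rx(roll)).
In Python, from bench import telemetry, read_camera, ticket gives the robot as it stands.
- The arm moves only by the tool drive_tool, never from a script. Its argument "deltas" is text: rows parted by semicolons, each of 7 numbers parted by spaces: the shift along the world's x, y, z normalised to -1 to 1, where 1 is 0.1 m, then the turn, a rotation vector about the world's x, y, z normalised to -1 to 1, where 1 is 45 degrees, then the closure, from 0 (fully open) to 1 (shut). In form: dx dy dz wx wy wz gripper; .... A call has exactly 5 rows; each row is the pose to reach, as a shift and turn from the pose measured when the call began; what a row does not reach only later rows make up. A row lasts 1/8 s, in which the tool goes at most 62.5 mm and 10.7 degrees, less where a joint would pass 70% of its speed; a pose out of reach is approached as far as the arm can. A call with a number of a shift or a turn outside -1 to 1 is refused whole. A call with a gripper value outside its range is refused whole. The fingers move at their own pace and stop on an object; the grip force is fixed at half the most. Time passes only in rows, so rows that repeat a pose let the fingers close, or fill a call up. It gives the time, the measured TCP pose, the force and the opening at its end, in the units of the state.
- telemetry.sense(): the state, without advancing time (a new reading comes with each control period).
- read_camera(name): name is "scene" or "top" or "wrist"; returns a dict with "pixels" (420x560x3 uint8, red, green, blue), "vfov" (degrees; the focal length in pixels is half the picture's height over the tangent of half this angle, whatever the lens; pixels are square), "cx", "cy" (the principal point, pixels), "dist" ([k1, k2, p1, p2, k3] as OpenCV has them; the pictures are not rectified), "R" (3x3) and "t" (3): a world point X has camera coordinates R X + t. Camera axes: x right, y down, z forward; pixel columns grow to the right and rows downward; lengths in mm; the calibration is good to about 2 mm. A picture is of the moment at which its call begins. There is no depth.
- ticket.close_job(): hands the job in, once; it reports no verdict.
The state is a dict: "time_s": time; "joint_positions": joint angles; "dq": joint speeds; "effort": joint torques, N m; "tcp_pos": TCP position; "tool_rot": TCP orientation; "wrist_force": force on the tool from outside, world axes, zero at the start; "ft_torque": the same for the moment, N m; "grip_width": finger opening in mm.
Only numpy, scipy, OpenCV 4.12 (cv2) and the standard library are available. Lean on these libraries where they do the work, as an engineer would, in place of code of your own. Each camera call takes 0.05 s, during which the arm holds its last target. There are 200 camera calls.

## Working session

There is one attempt and no reset: what is moved stays moved. The work goes in short steps, Python scripts to look and compute and a tool call to move; the robot and the scene stay as the last step left them, time stands still between calls to the robot, and variables do not carry over. Pictures are saved under pics/ and viewed, about 8 in all and at most 12, crops included, and the job is handed in when it is done.

Besides the shell and the picture viewer there is one more tool, called after "Request:" as a command line: name --argument value ..., lists and objects as JSON in quotes. drive_tool: Moves the arm, as the interface text tells. Scaled input: -1 to 1 covers 0.1 m each way for a shift and 45 degrees each way for a turn. Its arguments: {"type":"object","properties":{"deltas":{"type":"string"}},"required":["deltas"]}

```bash
mkdir -p pics; cat > h.py <<'E'
import numpy as np, cv2, pickle
from bench import telemetry, read_camera, ticket
def snap(name,fn):
    c=read_camera(name); pickle.dump(c,open(fn+'.pkl','wb'))
    cv2.imwrite('pics/'+fn+'.png',cv2.cvtColor(c['pixels'],cv2.COLOR_RGB2BGR)); return c
def load(fn): return pickle.load(open(fn+'.pkl','rb'))
def K(c):
    f=210/np.tan(np.radians(c['vfov'])/2); return np.array([[f,0,c['cx']],[0,f,c['cy']],[0,0,1.]])
def proj(c,P):
    return cv2.projectPoints(np.float64(P).reshape(-1,3),cv2.Rodrigues(np.array(c['R'],float))[0],np.array(c['t'],float),K(c),np.array(c['dist'],float))[0][:,0]
def ray(c,uv):
    n=cv2.undistortPoints(np.float64(uv).reshape(-1,1,2),K(c),np.array(c['dist'],float))[:,0]
    R=np.array(c['R'],float);o=-R.T@np.array(c['t'],float)
    return o,np.c_[n,np.ones(len(n))]@R
def onz(c,uv,z):
    o,d=ray(c,uv); z=np.broadcast_to(z,len(d)); return o+d*((z-o[2])/d[:,2])[:,None]
def tri(obs): # [(c,uv),...]
    A=np.zeros((3,3));b=np.zeros(3)
    for c,uv in obs:
        o,d=ray(c,[uv]);d=d[0]/np.linalg.norm(d);M=np.eye(3)-np.outer(d,d);A+=M;b+=M@o
    return np.linalg.solve(A,b)
E
python3 - <<'E'
from h import *
for n in('scene','top'):
    c=snap(n,n+'0');R=np.array(c['R']);print(n,c['vfov'],-R.T@np.array(c['t']),R.round(2).tolist())
s=telemetry.sense();print(s['time_s'],s['tcp_pos'],s['tool_rot'],s['wrist_force'])
E
```

```text
scene 51.07598346251448 [ 927.78744072 -654.31182238  596.81076664] [[0.86, 0.51, -0.02], [0.26, -0.47, -0.84], [-0.44, 0.72, -0.54]]
top 46.23252100220584 [ 361.98508277    6.2263461  1332.53608071] [[-0.02, -1.0, -0.02], [-0.99, 0.03, -0.13], [0.13, 0.02, -0.99]]
0.1 [255.8134906  597.17095109 238.76276757] [-8.99976159e+01  5.92278892e-02  6.68076791e+01] [-0.56198312 -0.80686424 -0.04512277]
```

View pics/top0.png

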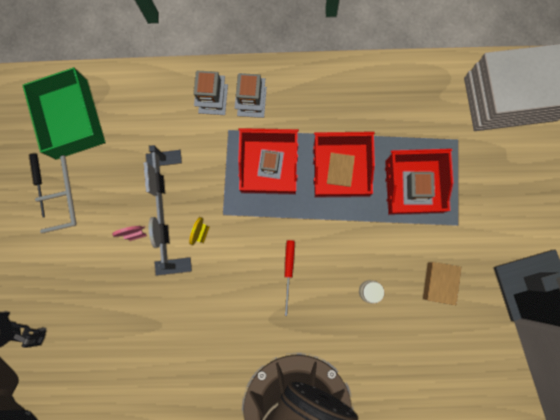

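View pics/scene0.png

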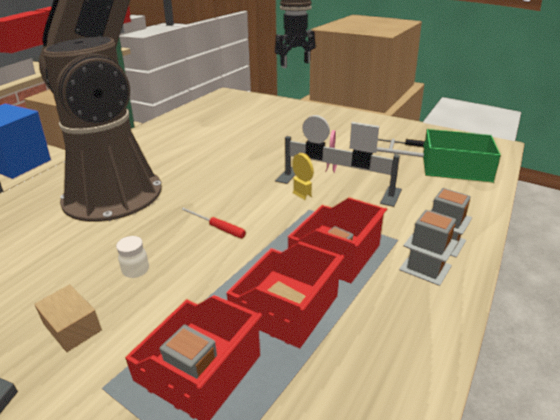

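The middle bin holds the pad. In the scene view the round flag is at (316,130), and in the top view it is at the robot end of the rail, about (160,233). The rail runs roughly along x. Next I'll enlarge the parts that matter.

```bash
python3 - <<'E'
import cv2,numpy as np
t=cv2.imread('pics/top0.png');s=cv2.imread('pics/scene0.png')
a=cv2.resize(t[140:280,110:210],None,fx=4,fy=4,interpolation=cv2.INTER_CUBIC)
b=cv2.resize(t[120:215,300:390],None,fx=4,fy=4,interpolation=cv2.INTER_CUBIC)
o=np.zeros((560,770,3),np.uint8);o[:,:400]=a;o[:380,405:765]=b
cv2.imwrite('pics/c1.png',o)
a=cv2.resize(s[100:215,270:410],None,fx=4,fy=4,interpolation=cv2.INTER_CUBIC)
cv2.imwrite('pics/c2.png',a)
E
```

```text
(no output)
```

View pics/c1.png

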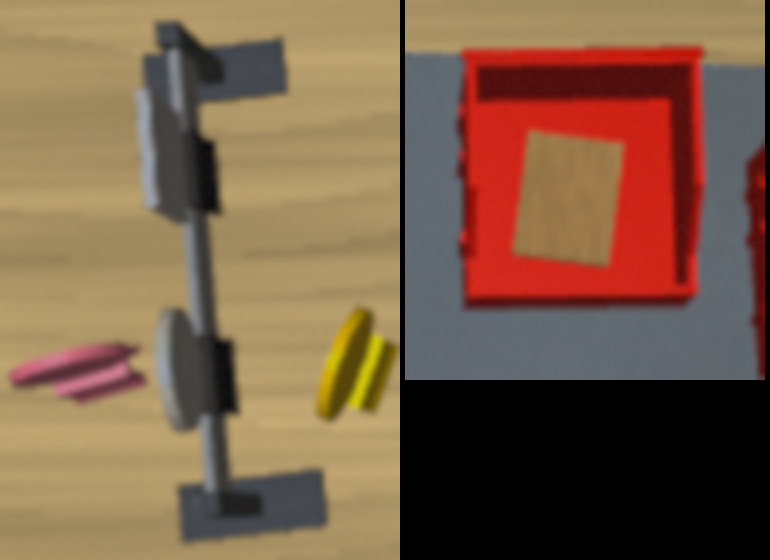

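View pics/c2.png

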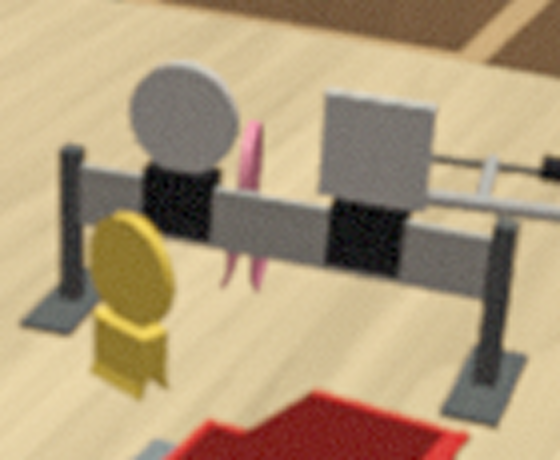

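The pad is at about (341,169) in the top view, so the middle bin is the empty one. The round disc centre is near (155,232.5) in the top view and (316,129) in the scene view. Next I'll triangulate these.

```bash
python3 - <<'E'
from h import *
T=load('top0');S=load('scene0')
C=lambda x,y:(110+(x+.5)/4-.5,140+(y+.5)/4-.5)
B=lambda x,y:(300+(x-405+.5)/4-.5,120+(y+.5)/4-.5)
D=lambda x,y:(270+(x+.5)/4-.5,100+(y+.5)/4-.5)
np.set_printoptions(precision=1,suppress=True)
print('far post top',onz(T,[C(168,30)],122),onz(S,[D(507,226)],122),tri([(T,C(168,30)),(S,D(507,226))]))
print('near post top',onz(T,[C(210,495)],122),onz(S,[D(72,150)],122))
print('strip top',onz(T,[C(178,60),C(196,235),C(214,470)],110))
print('round',tri([(T,C(181,370)),(S,D(184,117))]),'square',tri([(T,C(163,155)),(S,D(378,148))]))
print('disc edges ends z156',onz(T,[C(173,310),C(183,430)],156))
print('lip corners',onz(T,[B(468,296),B(692,296)],63),'back',onz(T,[B(466,52),B(702,50)],103))
print('pad',onz(T,[B(569,199)],17))
E
```

```text
far post top [[679.3 353.9 122. ]] [[678. 348. 122.]] [678.2 353.6 120.2]
near post top [[384.9 324.6 122. ]] [[380.9 320.5 122. ]]
strip top [[662.5 350.6 110. ]
 [548.8 337.9 110. ]
 [400.5 325.4 110. ]]
round [459.1 333.4 156.7] square [590.7 345.4 157.5]
disc edges ends z156 [[496.2 339.1 156. ]
 [423.4 332.3 156. ]]
lip corners [[ 557.2  -60.9   63. ]
 [ 553.2 -206.6   63. ]] back [[ 709.6  -62.9  103. ]
 [ 706.5 -214.2  103. ]]
pad [[ 629.  -134.2   17. ]]
```

Request:
drive_tool --deltas "0.4 -0.4 0 0 0 0.2 0; 0.8 -0.8 0 0 0 0.4 0; 1 -1 0 0 0 0.64 0; 1 -1 0 0 0 0.64 0; 1 -1 0 0 0 0.64 0"

```text
time_s: 0.72
tcp_pos: [355.5, 497.4, 238.6]
tool_rot: [-90.0, 0.1, 95.4]
wrist_force: [-0.2, -0.5, -0.2]
grip_width: 85.4
```

Request:
drive_tool --deltas "0.4 -0.4 0 0 0 0 0; 0.8 -0.8 0 0 0 0 0; 0.98 -1 0 0 0 0 0; 0.98 -1 0 0 0 0 0; 0.98 -1 0 0 0 0 0"

```text
time_s: 1.35
tcp_pos: [452.7, 398.4, 238.5]
tool_rot: [-90.0, 0.1, 95.4]
wrist_force: [-1.3, -1.1, -1.1]
grip_width: 85.3
```

Request:
drive_tool --deltas "0.06 -0.4 0 0 0 0 0; 0.06 -0.65 0 0 0 0 0; 0.06 -0.65 0 0 0 0 0; 0.06 -0.65 0 0 0 0 0; 0.06 -0.65 0 0 0 0 0"

```text
time_s: 1.98
tcp_pos: [458.7, 334.1, 238.5]
tool_rot: [-90.0, 0.0, 95.4]
wrist_force: [0.1, 0.1, 0.9]
grip_width: 85.3
```

```bash
python3 - <<'E'
from h import *
c=snap('wrist','w1');R=np.array(c['R']);print(-R.T@np.array(c['t']),R.round(2).tolist(),c['vfov'])
print(proj(c,[[459,333,194],[459,331,110],[400.5,325.4,110],[548.8,337.9,110]]))
cv2.imwrite('pics/w1b.png',cv2.resize(cv2.imread('pics/w1.png'),(784,588)))
E
```

```text
[375.95710819 327.98394372 373.46424302] [[-0.09, 1.0, 0.0], [0.94, 0.09, 0.32], [0.32, 0.03, -0.95]] 66.82523164282718
[[279.71805462 242.28036177]
 [278.76633666 201.17135715]
 [278.35263654 132.10867178]
 [277.60347199 290.4202603 ]]
```

View pics/w1b.png

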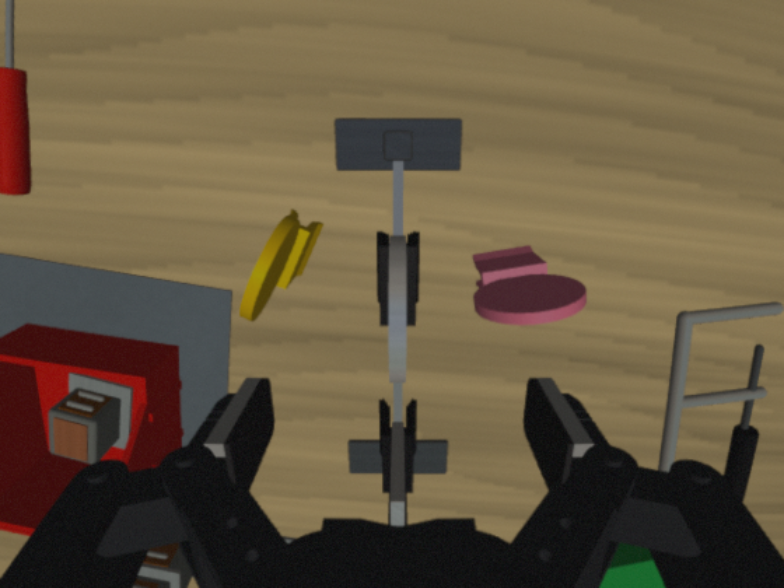

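The gripper midplane, the strip and the disc all line up at about column 398 of 784. Clip rows 233–325 fit x≈459. I'll descend and grasp.

Request:
drive_tool --deltas "0 0 -0.4 0 0 0 0; 0 0 -0.7 0 0 0 0; 0 0 -0.81 0 0 0 0; 0 0 -0.81 0 0 0 0; 0 0 -0.81 0 0 0 0"

```text
time_s: 2.65
tcp_pos: [459.3, 334.5, 158.5]
tool_rot: [-90.0, 0.0, 95.4]
wrist_force: [0.0, 0.5, 0.2]
grip_width: 85.4
```

Request:
drive_tool --deltas "0 0 0 0 0 0 1; 0 0 0 0 0 0 1; 0 0 0 0 0 0 1; 0 0 0 0 0 0 1; 0 0 0 0 0 0 1"

```text
time_s: 3.28
tcp_pos: [459.3, 334.5, 158.7]
tool_rot: [-90.0, 0.0, 95.4]
wrist_force: [-0.2, -1.0, 4.0]
grip_width: 7.5
```

Request:
drive_tool --deltas "0 0 0 0 0 0 1; 0 0 0 0 0 0 1; 0 0 0 0 0 0 1; 0 0 0 0 0 0 1; 0 0 0 0 0 0 1"

```text
time_s: 3.9
tcp_pos: [459.3, 334.4, 158.7]
tool_rot: [-90.0, 0.0, 95.4]
wrist_force: [0.1, -1.7, 3.5]
grip_width: 7.4
```

Request:
drive_tool --deltas "0 0 0.1 0 0 0 1; 0 0 0.3 0 0 0 1; 0 0 0.6 0 0 0 1; 0 0 0.9 0 0 0 1; 0 0 0.9 0 0 0 1"

```text
time_s: 4.53
tcp_pos: [460.3, 335.2, 251.2]
tool_rot: [-90.3, -0.1, 95.4]
wrist_force: [0.5, -0.5, -1.7]
grip_width: 7.4
```

```bash
python3 - <<'E'
from h import *
c=snap('scene','s1');w=snap('wrist','w2')
T=telemetry.sense();print(T['tcp_pos'],T['grip_width'],T['joint_positions'],T['wrist_force'])
a=cv2.imread('pics/s1.png')[40:220,220:420]
o=np.zeros((500,800,3),np.uint8);o[:360,:400]=cv2.resize(a,(400,360));o[:300,400:]=cv2.resize(cv2.imread('pics/w2.png'),(400,300))
cv2.imwrite('pics/m1.png',o)
E
```

```text
[459.11932652 334.39727627 248.63978939] 7.311457885426818 [ 3.30248306e+01  2.03803729e+01  1.01851629e+02 -2.81282656e-02
  5.77203895e+01 -6.24023555e+01] [ 0.15362266 -0.00693327 -2.49771521]
```

View pics/m1.png

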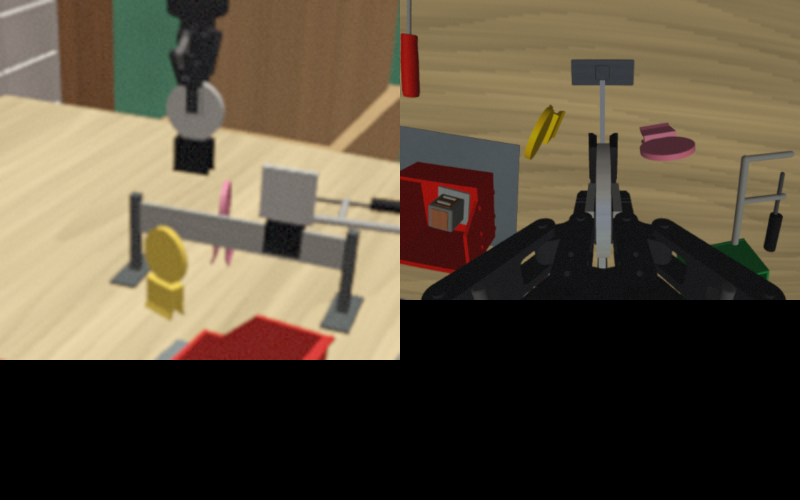

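The round flag is off the rail and held upright, and the square flag is still hanging. I'll carry it to the bin, turning −96.8° on the way.

Request:
drive_tool --deltas "0.05 -0.3 0 0 0 -0.12 1; 0.1 -0.6 0 0 0 -0.24 1; 0.15 -0.9 0 0 0 -0.36 1; 0.2 -1 0 0 0 -0.43 1; 0.2 -1 0 0 0 -0.43 1"

```text
time_s: 5.25
tcp_pos: [479.2, 234.2, 248.1]
tool_rot: [-90.0, 0.0, 76.0]
wrist_force: [-1.2, 0.6, -2.9]
grip_width: 7.5
```

Request:
drive_tool --deltas "0.05 -0.3 0 0 0 -0.12 1; 0.1 -0.6 0 0 0 -0.24 1; 0.15 -0.9 0 0 0 -0.36 1; 0.2 -1 0 0 0 -0.43 1; 0.2 -1 0 0 0 -0.43 1"

```text
time_s: 5.88
tcp_pos: [499.6, 134.6, 248.0]
tool_rot: [-90.0, 0.0, 56.7]
wrist_force: [-0.3, -0.0, -1.8]
grip_width: 7.1
```

Request:
drive_tool --deltas "0.05 -0.3 0 0 0 -0.12 1; 0.1 -0.6 0 0 0 -0.24 1; 0.15 -0.9 0 0 0 -0.36 1; 0.2 -1 0 0 0 -0.43 1; 0.2 -1 0 0 0 -0.43 1"

```text
time_s: 6.5
tcp_pos: [520.0, 35.2, 247.9]
tool_rot: [-90.0, -0.0, 37.4]
wrist_force: [-0.4, 1.0, -1.9]
grip_width: 7.3
```

Request:
drive_tool --deltas "0.05 -0.3 0 0 0 -0.12 1; 0.1 -0.6 0 0 0 -0.24 1; 0.15 -0.9 0 0 0 -0.36 1; 0.2 -1 0 0 0 -0.43 1; 0.2 -1 0 0 0 -0.43 1"

```text
time_s: 7.12
tcp_pos: [540.3, -64.0, 247.7]
tool_rot: [-90.0, -0.0, 18.2]
wrist_force: [1.3, 1.1, -2.1]
grip_width: 7.3
```

Request:
drive_tool --deltas "0.05 -0.3 0 0 0 -0.12 1; 0.1 -0.6 0 0 0 -0.24 1; 0.2 -0.72 -0.2 0 0 -0.435 1; 0.2 -0.72 -0.65 0 0 -0.435 1; 0.2 -0.72 -0.65 0 0 -0.435 1"

```text
time_s: 7.75
tcp_pos: [558.2, -134.1, 180.2]
tool_rot: [-89.9, 0.3, -1.2]
wrist_force: [-0.1, 0.4, -0.7]
grip_width: 7.5
```

```bash
python3 - <<'E'
from h import *
c=snap('wrist','w3');s=snap('scene','s2')
T=telemetry.sense();print(T['tcp_pos'],T['tool_rot'])
print(proj(c,[[560,-136,63],[562,-61,63],[558,-211,63]]),proj(s,[[560,-136,63],[562,-61,63],[558,-211,63]]))
o=np.zeros((420,800,3),np.uint8);o[:,:560]=cv2.imread('pics/w3.png');o[:320,560:]=cv2.resize(cv2.imread('pics/s2.png')[180:340,230:350],(240,320))
cv2.imwrite('pics/m2.png',o)
E
```

```text
[ 560.44262713 -135.02650209  183.47676955] [-8.99599960e+01  1.08756478e-02 -1.23712033e+00]
[[287.76110886 209.40671269]
 [288.66057406 116.75941895]
 [286.97741092 286.92169622]] [[252.24435473 269.44975353]
 [273.61551161 248.51182354]
 [228.08727297 293.06032545]]
```

View pics/m2.png

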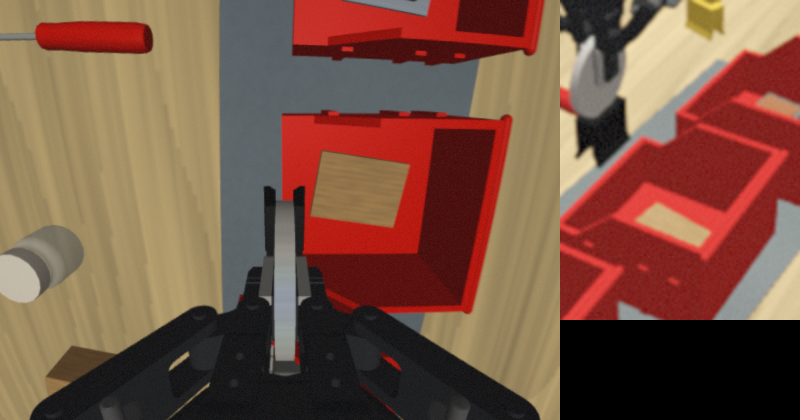

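```bash
python3 - <<'E'
from h import *
c=load('w3');p=c['pixels'].astype(int);print(c['cx'])
for r in (125,145,165,180):print(r,[tuple(x) for x in p[r,279:296]])
print('tcp plane',proj(c,[[560.4,-135,183],[560.4-.0216*-25,-110,63],[560.4,-135,63]]))
for z in (111,75):print(proj(c,[[560.4+.0216*25,-110,z]]))
E
```

```text
284.42508144680653
125 [(np.int64(95), np.int64(102), np.int64(106)), (np.int64(104), np.int64(100), np.int64(105)), (np.int64(145), np.int64(80), np.int64(80)), (np.int64(195), np.int64(52), np.int64(45)), (np.int64(199), np.int64(43), np.int64(33)), (np.int64(200), np.int64(46), np.int64(35)), (np.int64(200), np.int64(45), np.int64(35)), (np.int64(201), np.int64(46), np.int64(38)), (np.int64(199), np.int64(43), np.int64(34)), (np.int64(201), np.int64(45), np.int64(37)), (np.int64(201), np.int64(45), np.int64(38)), (np.int64(199), np.int64(44), np.int64(35)), (np.int64(200), np.int64(41), np.int64(36)), (np.int64(199), np.int64(44), np.int64(35)), (np.int64(200), np.int64(44), np.int64(36)), (np.int64(199), np.int64(42), np.int64(36)), (np.int64(201), np.int64(45), np.int64(36))]
145 [(np.int64(93), np.int64(102), np.int64(105)), (np.int64(98), np.int64(101), np.int64(104)), (np.int64(132), np.int64(89), np.int64(91)), (np.int64(188), np.int64(53), np.int64(50)), (np.int64(197), np.int64(40), np.int64(32)), (np.int64(197), np.int64(40), np.int64(32)), (np.int64(196), np.int64(40), n
[... 1465 characters left out ...]
), (np.int64(194), np.int64(36), np.int64(32)), (np.int64(194), np.int64(38), np.int64(28)), (np.int64(194), np.int64(36), np.int64(29)), (np.int64(195), np.int64(38), np.int64(33)), (np.int64(193), np.int64(35), np.int64(24)), (np.int64(193), np.int64(36), np.int64(27)), (np.int64(194), np.int64(40), np.int64(31)), (np.int64(193), np.int64(36), np.int64(29)), (np.int64(194), np.int64(39), np.int64(30)), (np.int64(191), np.int64(32), np.int64(21)), (np.int64(192), np.int64(34), np.int64(29)), (np.int64(191), np.int64(33), np.int64(21))]
tcp plane [[289.74371406 287.75038019]
 [288.36397738 179.06461708]
 [288.21874952 208.26619348]]
[[288.84132318 195.68370844]]
[[288.46690947 182.64282188]]
```

The lip's outer edge is at column 281.5, so its centre is about 285. The clip centre is about 284.5, so they agree within 1 mm and the yaw is parallel. I'll descend.

Request:
drive_tool --deltas "0 0 -0.15 0 0 0 1; 0 0 -0.3 0 0 0 1; 0 0 -0.45 0 0 0 1; 0 0 -0.55 0 0 0 1; 0 0 -0.6 0 0 0 1"

```text
time_s: 8.48
tcp_pos: [560.1, -135.0, 122.6]
tool_rot: [-89.9, 0.1, -1.2]
wrist_force: [-0.2, 0.4, -2.0]
grip_width: 7.3
```

Request:
drive_tool --deltas "0 0 -0.03 0 0 0 1; 0 0 -0.06 0 0 0 1; 0 0 -0.08 0 0 0 1; 0 0 -0.1 0 0 0 1; 0 0 -0.1 0 0 0 1"

```text
time_s: 9.1
tcp_pos: [560.1, -135.0, 112.5]
tool_rot: [-89.9, 0.1, -1.2]
wrist_force: [0.7, -0.1, -1.8]
grip_width: 7.3
```

Request:
drive_tool --deltas "0 0 -0.01 0 0 0 1; 0 0 -0.015 0 0 0 1; 0 0 -0.02 0 0 0 1; 0 0 -0.025 0 0 0 1; 0 0 -0.025 0 0 0 1"

```text
time_s: 9.72
tcp_pos: [560.5, -135.0, 111.6]
tool_rot: [-90.0, -0.0, -1.2]
wrist_force: [-6.1, 2.8, 25.6]
grip_width: 7.4
```

```bash
python3 - <<'E'
from h import *
T=telemetry.sense();print(T['tcp_pos'],T['wrist_force'])
s=snap('scene','s3');c=snap('wrist','w4')
o=np.zeros((420,800,3),np.uint8);o[:400,:400]=cv2.resize(cv2.imread('pics/s3.png')[180:310,190:320],(400,400),interpolation=cv2.INTER_CUBIC);o[:300,400:]=cv2.resize(cv2.imread('pics/w4.png'),(400,300))
cv2.imwrite('pics/m3.png',o)
E
```

```text
[ 560.47510604 -135.03092404  111.56535403] [-6.10681661  2.81689741 25.59976373]
```

View pics/m3.png

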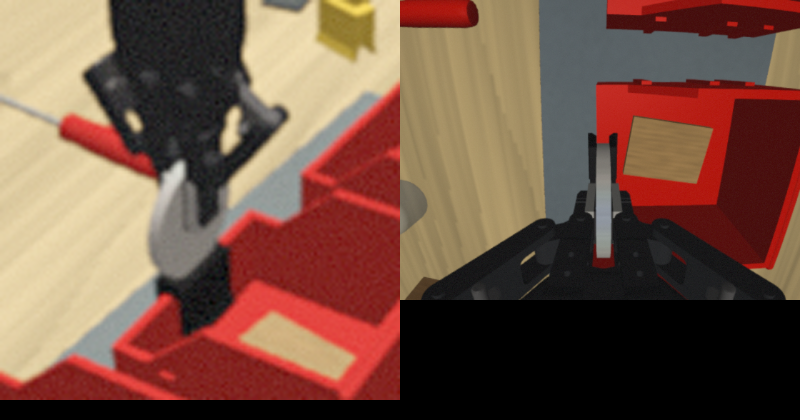

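Contact came at the expected height (TCP 111.6, where seating was predicted at 111.5), with the clip astride the lip. I'll ease off, open and retreat straight up.

Request:
drive_tool --deltas "0 0 0.008 0 0 0 1; 0 0 0.008 0 0 0 0.5; 0 0 0.008 0 0 0 0; 0 0 0.008 0 0 0 0; 0 0 0.008 0 0 0 0"

```text
time_s: 10.45
tcp_pos: [560.5, -135.0, 112.3]
tool_rot: [-90.0, 0.0, -1.2]
wrist_force: [0.5, -0.6, 0.4]
grip_width: 78.9
```

Request:
drive_tool --deltas "0 0 0 0 0 0 0; 0 0 0.2 0 0 0 0; 0 0 0.5 0 0 0 0; 0 0 0.8 0 0 0 0; 0 0 1 0 0 0 0"

```text
time_s: 11.08
tcp_pos: [560.7, -135.1, 213.7]
tool_rot: [-90.0, -0.1, -1.2]
wrist_force: [-0.2, -0.3, -0.3]
grip_width: 85.3
```

Request:
drive_tool --deltas "0 0 0.3 0 0 0 0; -0.2 0 0.5 0 0 0 0; -0.5 0 0.5 0 0 0 0; -0.5 0 0.5 0 0 0 0; -0.5 0 0.5 0 0 0 0"

```text
time_s: 11.7
tcp_pos: [511.3, -135.2, 263.8]
tool_rot: [-90.0, -0.1, -1.2]
wrist_force: [0.5, -0.0, -0.5]
grip_width: 85.4
```

```bash
python3 - <<'E'
from h import *
T=telemetry.sense();print(T['tcp_pos'],T['wrist_force'],T['grip_width'])
s=snap('scene','s4');c=snap('wrist','w5')
P=[[560,-135,63],[560,-135,109],[560,-135,147],[560,-97,109],[560,-173,109]]
print(proj(s,P)-[190,150],proj(c,P))
o=np.zeros((480,800,3),np.uint8);o[:480,:390]=cv2.resize(cv2.imread('pics/s4.png')[150:310,190:320],(390,480),interpolation=cv2.INTER_CUBIC);o[:300,400:]=cv2.resize(cv2.imread('pics/w5.png'),(400,300))
cv2.imwrite('pics/m4.png',o)
E
```

```text
[ 511.28677072 -135.21030745  263.78464614] [ 0.48219996 -0.03476639 -0.53640547] 85.38839611602666
[[ 62.53481051 119.14931219]
 [ 61.33215168  99.70785231]
 [ 60.28994094  82.66011406]
 [ 72.39904668  88.91470261]
 [ 49.51214661 111.22975331]] [[329.15316871 181.59163045]
 [335.71630084 193.29199901]
 [342.74816759 205.85793526]
 [336.87805418 153.19273343]
 [334.53917764 230.37829838]]
```

View pics/m4.png

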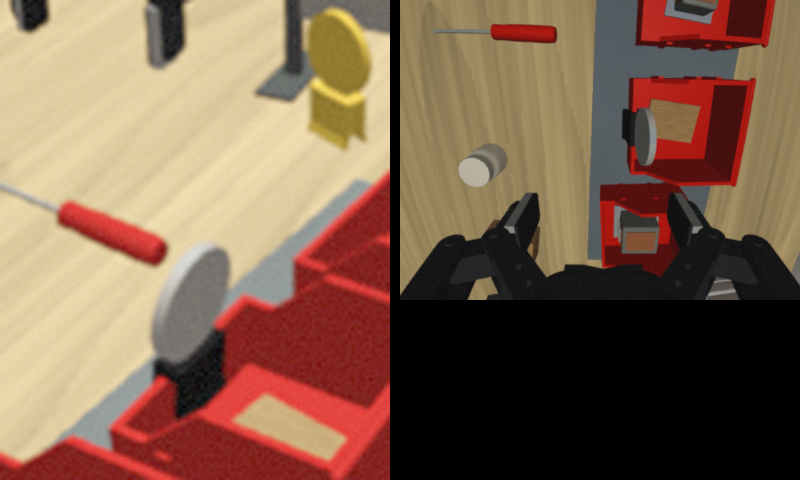

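```bash
python3 -c "
from bench import ticket;print(ticket.close_job())"
```

```text
the job is handed in; nothing more can be done
None
```

The round flag now hangs over the front lip of the middle bin, the one with only the cardboard pad left. I handed the job in at about 12 s of the 34 s allowed; no verdict was reported.

- **Seating:** the clip met the lip at TCP height 111.6 mm, where I had predicted 111.5 mm, with about 26 N of contact force. After release the pictures show the clip astride the lip and the flag standing.
- **Lean:** the disc centre in the wrist view is about 7 px from where it was predicted. That is a lean into the bin of up to about 0.1 rad, or partly calibration error, and within the 0.17 rad the slot allows. The scene view fits within about 2 px.
- **Left alone:** the pad looked unmoved, and the gripper is open and well clear. The square flag was still hanging after I lifted the round one off. I did not look at it again after that, and I did not compare the two transformers with the first pictures.

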